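Press a vial cap home in the locking bench clamp

TASK

One of the two locking bench clamps holds a sample vial whose snap cap still stands proud. Push that clamp's handle down until it goes over centre and stays locked, so that its jaw drives the cap fully home; then press down the release lever at the clamp's tail so that the handle and jaw spring open again, leaving the capped vial standing in its nest. Do not touch the empty clamp.

Things in the scene. Friction and masses are not known exactly. Their poses are not given: they have to be found in the camera images.
- clamp: Locking clamp holding the vial: grey base plate 255 x 70 x 10 mm fixed to the bench, steel cheeks and jaw (jaw raised to about 180 mm), black handle. Origin on the bench under the jaw pivot; x along the clamp from its tail (lever) to the vial, y left, z up; all its parts lie along y = 0. Vial nest: ring centred at x = 75 mm, rim 54 mm high.
- clamp_handle (a joint): Its black handle, rad: 0 = open, 0.70 = dead centre, 0.85 = down, locked. Bar 26 mm wide, 16 thick; pivot (axis y) at clamp x -20, z 90 mm; its end is at x -115, z 164 mm open and x -138, z 67 mm locked. At x -90 mm its upper face is 160 mm high open, 106 at dead centre, 96 locked (rising to +x). Push down there (to 12 N, sprung); past dead centre it snaps down and stays. The jaw follows it.
- clamp_release (a joint): Its release lever, rad: 0 = rest, 0.35 = fully pressed. Steel paddle 40 (x) by 32 mm centred at clamp x -190 mm, behind the handle's end, upper face 67 mm high; tips about axis y at x -105, z 52 mm. Pushed down 18 to 25 mm (about 5 N) it lifts the locked handle past dead centre (at about 0.17 rad) and a spring throws handle and jaw open; let go, it springs back.
- cap_top (a point): Centre of the top of the vial's white snap cap (25 mm across, 14 mm high, on an amber vial 30 mm across). It starts 118.5 mm above the bench, 6 mm proud; fully home it is at 112.5 mm.
- spare: The other clamp, of the same make and frame, open and without a vial. Not to be touched.
Things that resemble listed ones, but are neither listed nor needed, are in the scene too. Leave any red or yellow look-alike of the part that bears cap_top alone.

How it is judged:
On the way, in this order (a step that is already met when the one before it is completed fails the run):
1. the handle is down past dead centre and the cap is pressed home (within 2 mm) (value of joint clamp_handle above 0.78 rad and z of cap_top in the frame of clamp below 0.1145 m), for 0.2 s.
2. the release lever is pressed while the handle is still down (value of joint clamp_release above 0.08 rad and value of joint clamp_handle above 0.6 rad).
At the end, for the whole second after the job is handed in: The handle is fully raised again (within 0.1 rad), the release lever is back at rest (within 0.05 rad), and the vial stands in its nest (cap within 12 mm of the nest's centre line) with its cap home (within 2 mm) (value of joint clamp_handle below 0.1 rad and value of joint clamp_release below 0.05 rad and z of cap_top in the frame of clamp between 0.105 and 0.1145 m and x of cap_top in the frame of clamp between 0.063 and 0.087 m and y of cap_top in the frame of clamp between -0.012 and 0.012 m); the robot touches nothing.
It fails at once if the robot touches the empty clamp (contact force between any of the fingers, the arm and spare above 1 N).
It also fails if it takes over 34 s, if anything falls off the work surface, if the arm or the gripper's body presses on something with over 40 N, if the wrist force passes 120 N, or if a joint passes its speed limit or range.

ROBOT

A 6-joint arm with a two-finger parallel gripper is mounted at the origin on the work surface. World frame = base frame: x ahead of the robot, y to its left, z up, the work surface at z = 0. Lengths are in m, angles in rad, forces in N, time in s.
With the tool pointing down it reaches from about 0.325 to 0.775 m from the base axis. Payload 5.5 kg.
Tool frame: the origin (TCP) lies at the very end of the fingers, on their centre line; the grasp point (between the pads) lies 19 mm behind it; z points along the fingers, y is the line along which they close (so a half turn about z gives the same grasp; the last joint's range is limited). The gripper opens to 85 mm and grips with 20 to 120 N. Pads are 22 mm wide; open, the fingers measure 114 mm over their backs; the gripper's body (76 mm by 85 mm) begins 54 mm behind the grasp point. The pads swing forward as they close: fully open they stand 13 mm farther back than shut.
Start: joints at [1.248, 0.091, 1.231, -0, 1.82, -0.057], TCP at [0.158, 0.579, 0.231] pointing down, gripper open.
Joint ranges: [-2.87, 2.87], [-0.86, 2.18], [0.17, 2.46], [-1.51, 4.65], [0.06, 2.69], [-2.65, 2.65]. Speed limits (rad/s): [2.57, 2.57, 3.01, 3.14, 3.14, 3.14].

INTERFACE

Orientations are given as a rotation vector (axis times angle).
In Python, from rig import env, cams, cut_out, spot_point gives the robot as it stands. The module is installed in compiled form; this text tells all that it offers.
- The arm moves only by the tool servo_tool, never from a script. Its arguments are lists of equal length, an entry for each row: "dp": the shift along the tool's x, y, z in m, a list of three; "twist": the turn about the tool's z in degrees; "grip": the finger opening in m, from 0 to 0.0854. In form: {"dp": [[dx, dy, dz], ...], "twist": [twist, ...], "grip": [grip, ...]}. A call has 1 to 8 rows; each row is the pose to reach, as a shift and turn from the pose commanded when the call began, along the tool's axes at that moment; what a row does not reach only later rows make up. A row lasts 1/10 s, in which the tool goes at most 50 mm and 8.59 degrees, less where a joint would pass 70% of its speed; a pose out of reach is approached as far as the arm can. A call with a gripper value outside its range is refused whole. The fingers move at their own pace and stop on an object; "grip_force" is the grip in N (left out, the last holds). Time passes only in rows, so rows that repeat a pose let the fingers close. It gives the time, the measured TCP pose, the force, the opening and the grip force at its end, in the units of the state.
- env.get_state(): the state, without advancing time (a new reading comes with each control period).
- cams.get_image(name): name is "scene" or "top" or "wrist"; returns a dict with "frame" (480x640x3 uint8, red, green, blue), "camera_matrix" (3x3 intrinsics, pixels), "R" (3x3) and "t" (3): a world point X has camera coordinates R X + t; the wrist camera has in their place "T_tool_cam" (4x4, takes a point from camera to tool coordinates, whose origin is the TCP and whose axes are the flange's). Camera axes: x right, y down, z forward; pixel columns grow to the right and rows downward; lengths in m; the calibration is good to about 2 mm. The wrist camera is an equidistant fisheye: a pixel r from the principal point sees the ray r / f radians off the axis. A picture is of the moment at which its call begins: read the wrist's pose just before it. There is no depth.
- env.job_done(): hands the job in; it is judged then, once.
Trained networks look in a picture, given as the dict that the camera call returned (one of the last four; its "shot" number tells which), for a name from the list of things; names that differ only in an ending like _2 or _b are one class to them, and where a whole thing is asked for, a point or a joint stands for the part that bears it (a point fixed in the world has none). Each returns a list of dicts, best first, with "conf" (0 to 1); they miss things now and then, are a little off and sometimes report something else, mostly with a low value. They report only what shows in the picture. A call takes as long as a camera call. They do not tell look-alikes from the thing itself.
- cut_out(picture, label): "pixels" (480x640 bool, what is visible of it) and "at" ([column, row] in pixels, amid what is visible of it).
- spot_point(picture, label): "at" ([column, row] in pixels: a listed point, or the origin of a listed thing).
The state is a dict: "time_s": time; "joints": joint angles; "dq": joint speeds; "joint_efforts": joint torques, N m; "tool_pos": TCP position; "ee_rot": TCP orientation; "ft_force": force on the tool from outside, world axes, zero at the start; "ft_torque": the same for the moment, N m; "finger_gap": finger opening in m; "gripper_force": force on a finger pad.
Only numpy, scipy, OpenCV 4.12 (cv2) and the standard library are available. Lean on these libraries where they do the work, as an engineer would, in place of code of your own. Each camera call takes 0.05 s, during which the arm holds its last target. There are 200 camera calls.

## Working session

There is one attempt and no reset: what is moved stays moved. The work goes in short steps, Python scripts to look and compute and a tool call to move; the robot and the scene stay as the last step left them, time stands still between calls to the robot, and variables do not carry over. Pictures are saved under pics/ and viewed, at most 10 in all, crops included, and the job is handed in when it is done.

Besides the shell and the picture viewer there is one more tool, called after "Emit:" as name(argument=value, ...), one argument or row to a line, values as JSON. servo_tool: Moves the arm, as the interface text tells. Its arguments: {"type":"object","properties":{"dp":{"type":"array","items":{"type":"array","items":{"type":"number"}}},"twist":{"type":"array","items":{"type":"number"}},"grip":{"type":"array","items":{"type":"number"}},"grip_force":{"type":"number"}},"required":["dp","twist","grip"]}

```bash
mkdir -p pics; cat > h.py <<'E'
import numpy as np, cv2
from rig import env, cams, cut_out, spot_point
def ray(p,uv):
    K=p["camera_matrix"]; d=p["R"].T@(np.linalg.inv(K)@[uv[0],uv[1],1.]); return -p["R"].T@p["t"], d
def atz(p,uv,z):
    c,d=ray(p,uv); return c+d*(z-c[2])/d[2]
def proj(p,X):
    q=p["camera_matrix"]@(p["R"]@np.asarray(X)+p["t"]); return q[:2]/q[2]
E
python3 - <<'E'
from h import *
s=env.get_state();print(s["time_s"],s["tool_pos"],s["ee_rot"])
for n in("scene","top"):
    p=cams.get_image(n);cv2.imwrite(f"pics/{n}0.png",p["frame"][:,:,::-1])
    print(n,-p["R"].T@p["t"])
    for l in("clamp","clamp_handle","clamp_release","cap_top","spare"):
        for d in cut_out(p,l)[:4]: print("cut",l,round(d["conf"],2),d["at"],d["pixels"].sum())
    for l in("clamp","cap_top","spare"):
        for d in spot_point(p,l)[:4]:
            print("spot",l,round(d["conf"],2),d["at"],atz(p,d["at"],.1185 if l=="cap_top" else 0).round(4))
E
```

```text
0.0 [0.15752454 0.57863798 0.23010521] [-0.41628951 -3.11349784  0.00316874]
scene [ 1.32651973 -0.57731123  0.72433341]
cut clamp 0.55 [259.4, 267.2] 4957
cut clamp_handle 0.56 [249.1, 219.2] 677
cut clamp_release 0.53 [236.2, 223.9] 290
cut cap_top 0.77 [319.9, 323.9] 194
cut cap_top 0.63 [279.5, 276.8] 195
cut cap_top 0.48 [257.0, 351.6] 249
cut spare 0.85 [370.0, 199.6] 5141
spot clamp 0.64 [264.4, 299.1] [ 0.6672 -0.1405  0.    ]
spot cap_top 0.61 [281.2, 276.5] [ 0.7496 -0.1576  0.1185]
spot cap_top 0.53 [318.8, 321.9] [ 0.8714 -0.1814  0.1185]
top [ 0.53752561 -0.01335846  0.93469007]
cut clamp 0.64 [383.2, 288.9] 7095
cut clamp_handle 0.58 [388.1, 300.4] 1165
cut clamp_release 0.83 [364.2, 377.1] 822
cut cap_top 0.5 [461.8, 173.5] 204
cut cap_top 0.44 [394.2, 167.5] 225
cut spare 0.63 [192.9, 306.0] 8583
spot clamp 0.67 [389.8, 267.7] [ 0.6742 -0.1423  0.    ]
spot cap_top 0.72 [466.1, 173.7] [ 0.8006 -0.2512  0.1185]
spot cap_top 0.71 [397.0, 164.5] [ 0.818  -0.1452  0.1185]
spot cap_top 0.6 [408.9, 209.5] [ 0.7457 -0.1596  0.1185]
spot spare 0.77 [195.9, 290.9] [0.6426 0.1881 0.    ]
```

View pics/scene0.png

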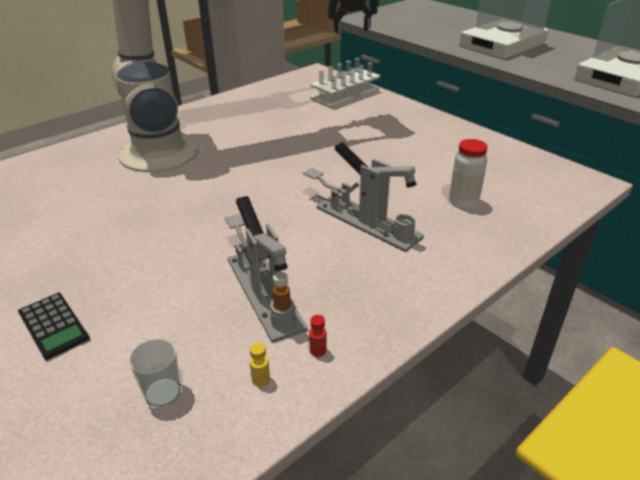

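View pics/top0.png

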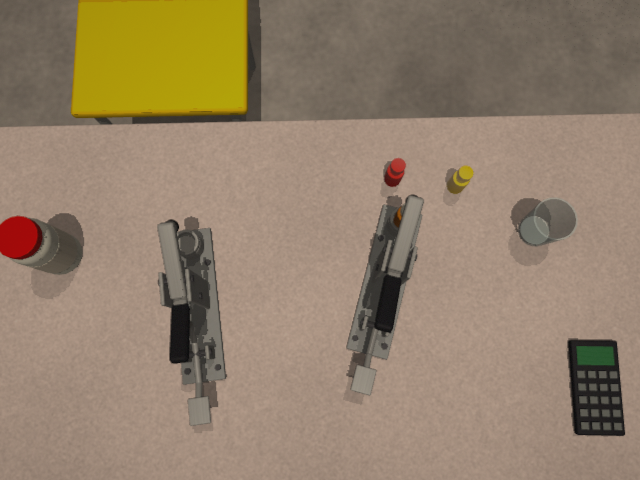

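The scene view shows the loaded clamp with the amber vial at about (280,285). The spare is at about (375,200), and the red and yellow look-alikes are near (318,335) and (259,365). In the top view the loaded clamp runs from its paddle at (364,380) to its vial at (400,215). The spare is on the left, around (195,300).

```bash
python3 - <<'E'
from h import *
s=env.get_state()
t=cams.get_image("top");sc=cams.get_image("scene");w=cams.get_image("wrist")
print(w["T_tool_cam"].round(3))
P=[]
for p,n in((t,"t"),(sc,"s")):
    for d in cut_out(p,"clamp_release")[:1]:
        # paddle only: top view component brightest part handled by 'at'
        ys,xs=np.nonzero(d["pixels"]);print(n,"rel",d["at"],atz(p,d["at"],.067).round(4),xs.min(),xs.max(),ys.min(),ys.max())
print("paddle by eye", atz(t,(364,380),.067).round(4), atz(sc,(236,222),.067).round(4))
print("handle end top by eye", atz(t,(385,328),.164).round(4))
o=np.array([.6707,-.1414])
pad=atz(t,(364,380),.067)[:2]; cap=np.array([.7476,-.1586])
u=cap-pad;print(np.linalg.norm(u),np.degrees(np.arctan2(u[1],u[0])))
u/=np.linalg.norm(u); o2=pad+u*.19*np.linalg.norm(cap-pad)/.265
print("origin from pad/cap",o2)
R=cv2.Rodrigues(np.array(s["ee_rot"]))[0];print(R.round(3))
for x in(-.092,-.195):
    q=o2+u*x; d=np.array([*q,.25])-s["tool_pos"];print(x,q.round(4),(R.T@d).round(4))
E
```

```text
[[-0.001 -0.95  -0.312  0.079]
 [ 1.    -0.001 -0.     0.001]
 [-0.    -0.312  0.95  -0.143]
 [ 0.     0.     0.     1.   ]]
t rel [363.1, 376.4] [ 0.498  -0.0838  0.067 ] 350 377 328 394
s rel [236.3, 224.9] [ 0.5111 -0.0887  0.067 ] 225 246 214 246
paddle by eye [ 0.4926 -0.085   0.067 ] [ 0.5021 -0.0832  0.067 ]
handle end top by eye [ 0.5665 -0.1088  0.164 ]
0.2654030934747741 -16.104042158239587
origin from pad/cap [ 0.67543342 -0.13776467]
[[-0.965  0.263  0.   ]
 [ 0.263  0.965 -0.   ]
 [-0.    -0.    -1.   ]]
-0.092 [ 0.587  -0.1122] [-0.5959 -0.5541 -0.0187]
-0.195 [ 0.4881 -0.0837] [-0.4929 -0.5525 -0.0187]
```

Emit:
servo_tool(
  dp=[
    [0,0,-0.03],
    [-0.596,-0.554,-0.03],
    [-0.596,-0.554,-0.03],
    [-0.596,-0.554,-0.03],
    [-0.596,-0.554,-0.03],
    [-0.596,-0.554,-0.03],
    [-0.596,-0.554,-0.03],
    [-0.596,-0.554,-0.03],
  ],
  twist=[0,0,0,0,0,0,0,0],
  grip=[0,0,0,0,0,0,0,0],
)

```text
time_s: 1.95
tool_pos: [0.3429, 0.2799, 0.2615]
ee_rot: [0.415, 3.113, 0.001]
ft_force: [1.2, 0.9, 0.2]
finger_gap: 0.0
gripper_force: 0.0
```

Emit:
servo_tool(
  dp=[
    [-0.31,-0.29,0],
    [-0.31,-0.29,0],
    [-0.31,-0.29,0],
    [-0.31,-0.29,0],
    [-0.31,-0.29,0],
    [-0.31,-0.29,0],
    [-0.31,-0.29,0],
    [-0.31,-0.29,0],
  ],
  twist=[0,0,0,0,0,0,0,0],
  grip=[0,0,0,0,0,0,0,0],
)

```text
time_s: 2.75
tool_pos: [0.5532, -0.0607, 0.2615]
ee_rot: [0.417, 3.113, 0.0]
ft_force: [0.6, -0.3, 0.7]
finger_gap: 0.0004
gripper_force: 0.0
```

Emit:
servo_tool(
  dp=[
    [-0.02,0,0],
    [-0.02,0,0],
  ],
  twist=[0,0],
  grip=[0,0],
)

```text
time_s: 2.95
tool_pos: [0.5729, -0.0658, 0.2596]
ee_rot: [-0.42, -3.111, -0.0]
ft_force: [-0.0, 0.4, -0.9]
finger_gap: 0.0
gripper_force: 0.0
```

```bash
cat >> h.py <<'E'
def wproj(w,s,X):
    R=cv2.Rodrigues(np.array(s["ee_rot"]))[0]; Tc=w["T_tool_cam"]
    q=np.linalg.inv(Tc)@np.append(R.T@(np.asarray(X)-s["tool_pos"]),1); q=q[:3]
    th=np.arctan2(np.hypot(q[0],q[1]),q[2]); K=w["camera_matrix"]; r=np.hypot(q[0],q[1])
    return np.array([K[0,2]+K[0,0]*th*q[0]/r, K[1,2]+K[1,1]*th*q[1]/r])
o=np.array([.6754,-.1378]); a=np.radians(-16.1)
def W(x,y,z): return np.array([o[0]+x*np.cos(a)-y*np.sin(a), o[1]+x*np.sin(a)+y*np.cos(a), z])
E
python3 - <<'E'
from h import *
s=env.get_state();w=cams.get_image("wrist");t=cams.get_image("top")
R=cv2.Rodrigues(np.array(s["ee_rot"]))[0]
print(s["time_s"],s["tool_pos"],"to go",(R.T@(W(-.092,0,.25)-s["tool_pos"])).round(4))
f=w["frame"].copy()
pts=[(-.115,0,.164),(-.09,0,.160)]+[(-.19+i,j,.067) for i in(-.02,.02) for j in(-.016,.016)]+[(-.1275,.035,.01),(-.1275,-.035,.01)]
for q in pts:
    u=wproj(w,s,W(*q));print(q,u.round(0)); cv2.circle(f,tuple(int(v) for v in u),3,(255,0,0),1)
cv2.imwrite("pics/w1.png",f[:,:,::-1])
E
```

```text
2.95 [ 0.5728562  -0.06582041  0.25961806] to go [-0.026  -0.041   0.0096]
(-0.115, 0, 0.164) [254. 248.]
(-0.09, 0, 0.16) [257. 280.]
(-0.21, -0.016, 0.067) [252. 112.]
(-0.21, 0.016, 0.067) [288. 112.]
(-0.17, -0.016, 0.067) [252. 156.]
(-0.17, 0.016, 0.067) [287. 156.]
(-0.1275, 0.035, 0.01) [309. 191.]
(-0.1275, -0.035, 0.01) [245. 191.]
```

View pics/w1.png

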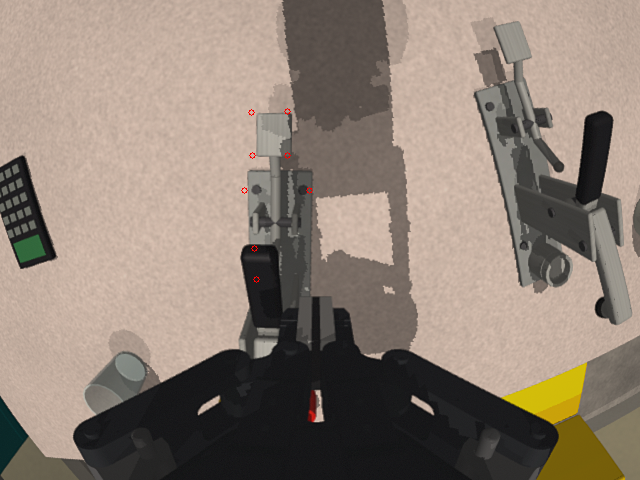

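The red predictions match the image to about 4 px. The paddle is at (274,134) and the handle end is at (261,250). Both sit about 3.5 mm further to clamp +y than my estimate, so I'll correct for that.

Emit:
servo_tool(
  dp=[
    [-0.026,-0.0375,0],
    [-0.026,-0.0375,0.03],
    [-0.026,-0.0375,0.07],
    [-0.026,-0.0375,0.07],
  ],
  twist=[0,0,0,0],
  grip=[0,0,0,0],
)

```text
time_s: 3.45
tool_pos: [0.5837, -0.1053, 0.1846]
ee_rot: [-0.413, -3.103, -0.002]
ft_force: [-0.3, -0.2, -1.1]
finger_gap: -0.0
gripper_force: 0.0
```

```bash
python3 - <<'E'
from h import *
s=env.get_state();w=cams.get_image("wrist")
R=cv2.Rodrigues(np.array(s["ee_rot"]))[0]
print(s["time_s"],s["tool_pos"],"to go",(R.T@(W(-.092,.0035,.1)-s["tool_pos"])).round(4),s["ft_force"])
cv2.imwrite("pics/w2.png",w["frame"][:,:,::-1])
E
```

```text
3.45 [ 0.58370094 -0.10528049  0.18459581] to go [-0.006  -0.0024  0.0845] [-0.30149432 -0.24346561 -1.10655102]
```

View pics/w2.png

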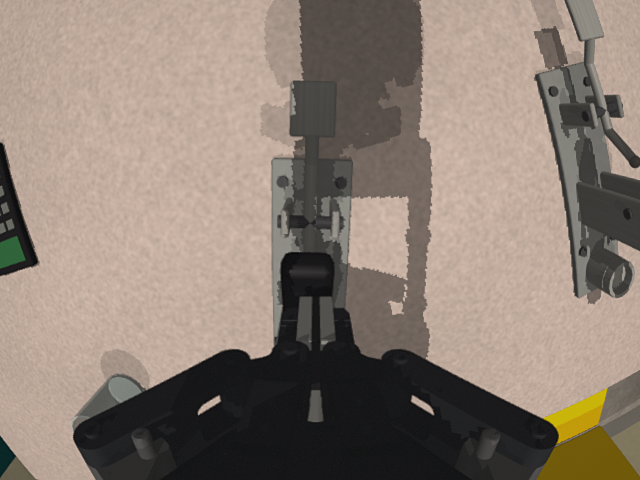

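The closed fingertips at (316,310) lie over the handle, whose centre line is near column 307, so I need about 4 mm to the side. Next I push down.

Emit:
servo_tool(
  dp=[
    [-0.003,-0.004,0.005],
    [-0.003,-0.004,0.018],
    [-0.003,-0.004,0.031],
    [-0.003,-0.004,0.044],
    [-0.003,-0.004,0.057],
    [-0.003,-0.004,0.07],
    [-0.003,-0.004,0.08],
    [-0.003,-0.004,0.084],
  ],
  twist=[0,0,0,0,0,0,0,0],
  grip=[0,0,0,0,0,0,0,0],
)

```text
time_s: 4.3
tool_pos: [0.5881, -0.1113, 0.1066]
ee_rot: [-0.416, -3.112, -0.0]
ft_force: [0.1, 0.3, -0.4]
finger_gap: 0.0003
gripper_force: 0.0
```

Emit:
servo_tool(
  dp=[
    [0,0,0.003],
    [0,0,0.005],
    [0,0,0.007],
    [0,0,0.007],
    [0,0,0.007],
  ],
  twist=[0,0,0,0,0],
  grip=[0,0,0,0,0],
)

```text
time_s: 4.8
tool_pos: [0.589, -0.1117, 0.1004]
ee_rot: [0.416, 3.114, -0.0]
ft_force: [0.1, 0.1, 0.5]
finger_gap: 0.0001
gripper_force: 0.0
```

```bash
python3 - <<'E'
from h import *
s=env.get_state()
p=cams.get_image("scene")
print(s["time_s"],s["tool_pos"],s["ft_force"])
cv2.imwrite("pics/s3.png",cv2.resize(p["frame"][150:350,180:400,::-1],None,fx=3,fy=3,interpolation=3))
E
```

```text
4.8 [ 0.58897136 -0.1116745   0.10037632] [0.1172726  0.08522816 0.46149829]
```

View pics/s3.png

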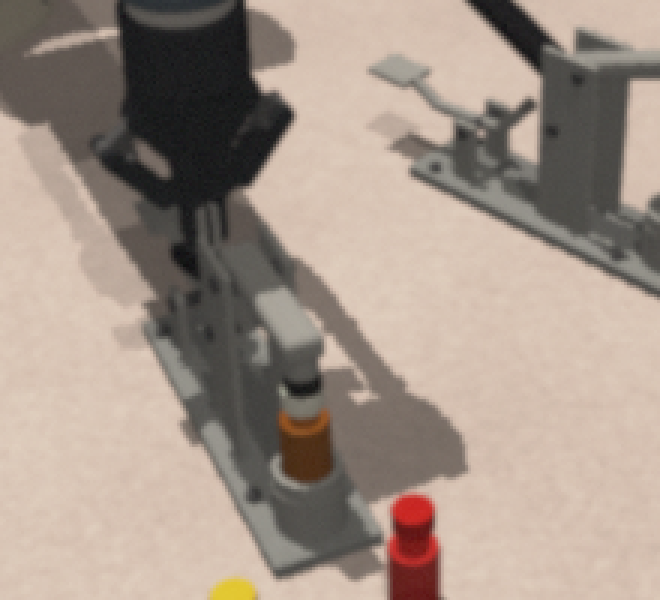

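The jaw at (290,330) in the crop is down on the cap, and the force has dropped to about zero, so the handle has snapped over. I'll press slightly more as a check, then lift and go over the paddle.

Emit:
servo_tool(
  dp=[
    [0,0,0.004],
    [0,0,0.007],
    [0,0,0.007],
  ],
  twist=[0,0,0],
  grip=[0,0,0],
)

```text
time_s: 5.15
tool_pos: [0.5896, -0.1118, 0.0985]
ee_rot: [0.416, 3.109, -0.001]
ft_force: [-7.6, 3.8, 18.7]
finger_gap: -0.0002
gripper_force: 10.5
```

Emit:
servo_tool(
  dp=[
    [0,0,-0.04],
    [0.05,0,-0.05],
    [0.1,0,-0.05],
    [0.106,0,-0.05],
    [0.106,0,-0.02],
    [0.106,0,0],
    [0.106,0,0],
  ],
  twist=[0,0,0,0,0,0,0],
  grip=[0,0,0,0,0,0,0],
)

```text
time_s: 5.85
tool_pos: [0.485, -0.0834, 0.0901]
ee_rot: [-0.416, -3.109, -0.001]
ft_force: [0.7, -0.7, -1.2]
finger_gap: 0.0
gripper_force: 0.0
```

```bash
python3 - <<'E'
from h import *
s=env.get_state();w=cams.get_image("wrist")
R=cv2.Rodrigues(np.array(s["ee_rot"]))[0]
print(s["time_s"],s["tool_pos"],"to go",(R.T@(W(-.197,.0035,.067)-s["tool_pos"])).round(4),s["ft_force"])
cv2.imwrite("pics/w4.png",w["frame"][:,:,::-1])
E
```

```text
5.85 [ 0.48502023 -0.08343974  0.09006008] to go [-0.0012  0.0041  0.0231] [ 0.73392322 -0.66890845 -1.1743722 ]
```

View pics/w4.png

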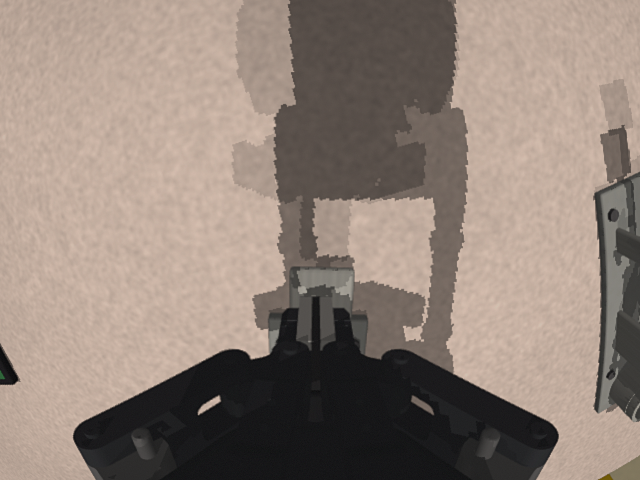

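The fingertips at (316,300) are over the paddle, which spans columns 290–353, within 3 mm of centre. The 19 N reading at z=98 mm showed the handle down against its stop. Now I press the release lever.

Emit:
servo_tool(
  dp=[
    [0,0.002,0.012],
    [0,0.002,0.022],
    [0,0.002,0.03],
    [0,0.002,0.038],
    [0,0.002,0.045],
    [0,0.002,0.047],
    [0,0.002,0.047],
    [0,0.002,0.047],
  ],
  twist=[0,0,0,0,0,0,0,0],
  grip=[0,0,0,0,0,0,0,0],
)

```text
time_s: 6.7
tool_pos: [0.487, -0.0819, 0.0464]
ee_rot: [-0.416, -3.114, -0.0]
ft_force: [-1.0, 0.7, 2.2]
finger_gap: -0.0002
gripper_force: 0.8
```

```bash
python3 - <<'E'
from h import *
s=env.get_state()
p=cams.get_image("scene")
print(s["time_s"],s["tool_pos"],s["ft_force"])
cv2.imwrite("pics/s5.png",cv2.resize(p["frame"][150:350,180:400,::-1],None,fx=3,fy=3,interpolation=3))
E
```

```text
6.7 [ 0.48703397 -0.08185458  0.04636375] [-0.99144707  0.74096799  2.24962727]
```

View pics/s5.png

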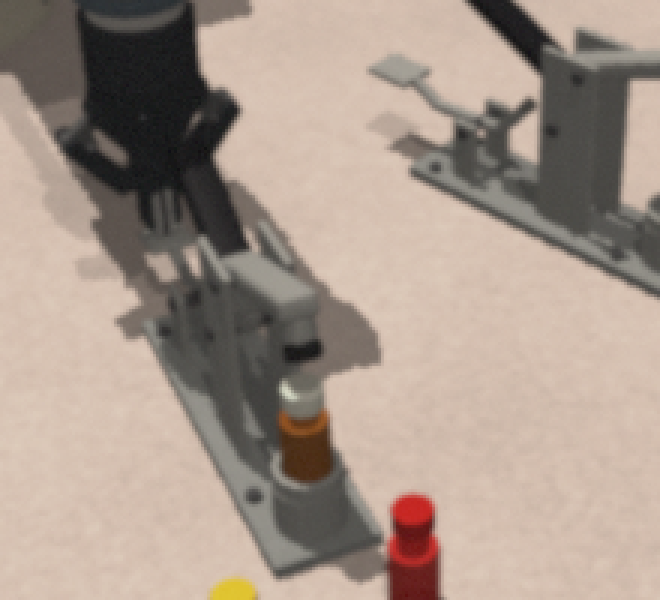

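The handle has sprung up at (215,205), the jaw at (280,300) is raised, and the vial and cap stand in the nest. I'll retreat and check.

Emit:
servo_tool(
  dp=[
    [0.005,0,-0.03],
    [0.02,0,-0.08],
    [0.04,0,-0.13],
    [0.06,0,-0.18],
    [0.06,0,-0.18],
    [0.06,0,-0.18],
    [0.06,0,-0.18],
  ],
  twist=[0,0,0,0,0,0,0],
  grip=[0,0,0,0,0,0,0],
)

```text
time_s: 7.45
tool_pos: [0.4293, -0.0662, 0.225]
ee_rot: [-0.416, -3.113, 0.0]
ft_force: [1.0, -0.3, -0.6]
finger_gap: 0.0001
gripper_force: 0.0
```

```bash
python3 - <<'E'
from h import *
s=env.get_state()
p=cams.get_image("scene")
print(s["time_s"],s["tool_pos"],s["ft_force"])
for d in spot_point(p,"cap_top"): print(d["conf"],d["at"],atz(p,d["at"],.1125))
print(proj(p,W(.075,.003,.1125)),proj(p,W(.075,.003,.1185)))
cv2.imwrite("pics/s6.png",cv2.resize(p["frame"][150:350,180:400,::-1],None,fx=3,fy=3,interpolation=3))
E
```

```text
7.45 [ 0.42927741 -0.06617741  0.22503454] [ 0.98916262 -0.34110482 -0.56437175]
0.78 [257.1, 347.3] [ 0.84504541 -0.27868952  0.1125    ]
0.7 [281.6, 279.6] [ 0.75065904 -0.15794244  0.1125    ]
0.59 [320.5, 322.1] [ 0.86895422 -0.17584537  0.1125    ]
[281.75942953 278.33522295] [281.58299908 275.61717191]
```

View pics/s6.png

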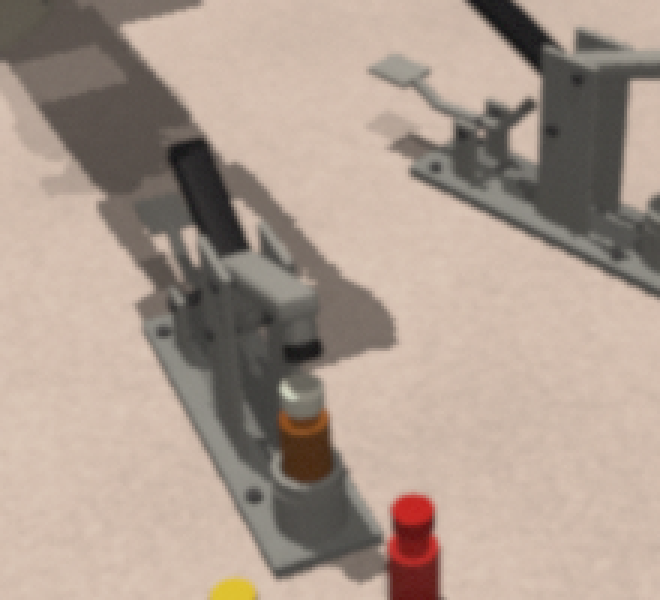

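The handle end at (187,148) is back in its open position and the paddle is up. The cap has dropped about 3 px, which is about 6 mm, so it is home. I'm handing in.

```bash
python3 -c "
from rig import env
print(env.job_done())"
```

```text
the job is handed in; nothing more can be done
None
```

The clamp was locked and its cap pressed home, then released: handle and jaw are open again, the capped vial stands in its nest, the empty clamp was left alone, and the job was handed in at about 7.5 s with no verdict reported back.

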